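# Close up the tape chest

## Task

Close up the little plywood chest with your fingertips: push the drawer that has the roll of tape in it fully home, and then fold the raised lid down flat onto the chest. The drawer with the tape measure is still in use, so leave it standing open as it is. Push without slamming, do not pick anything up (the roll and the tape measure stay lying in their drawers), and leave the things beside the chest alone.

Things in the scene. Friction and masses are not known exactly. Their poses are not given: they have to be found in the camera images.
- chest: Plywood chest fixed to the bench, 150 deep (x) x 262 wide (y) x 66 mm high without the lid. Origin: centre of its underside, on the bench. Its front (the drawers) faces its own -x, its z is up, its +y is its left side as the robot faces it. Two equal drawers lie side by side at the bottom, centred at y = +64 mm (left) and y = -64 mm (right); above them is a shallow open tray (with craft knives) that the lid covers. The lid is hinged on the far top edge.
- drawer_left (a joint): Left drawer (+y of the chest), m: 0 = fully home, grows as it comes out towards the chest's -x; travel 0.11. It slides with about 1.5 N of friction and stays where it is left. Starts 0.075 to 0.105 open.
- drawer_right (a joint): Right drawer (-y of the chest), the same: 0 = fully home; starts 0.075 to 0.105 open.
- drawer_left_front (a point): Centre of the left drawer's flat outer front face, which is 118 mm wide and 41 mm high (from 5 to 46 mm above the bench), 6 mm thick, plain except for a dark finger spot; axes as the chest's. When home the face lies 76 mm in front of the chest's origin (1 mm proud of the chest).
- drawer_right_front (a point): The same point of the right drawer.
- lid (a joint): Lid angle, rad: 0 = flat shut, grows as it opens upward and away from the robot; range 0 to 1.5, starts 0.7 to 1.2. A stiff hinge (about 0.22 N m of friction, some 1 to 2.5 N at the free edge) keeps it wherever it is left.
- lid_edge (a point): Middle of the lid's free edge, on its outer (upper when shut) face. The lid is a plain board 152 mm from hinge to free edge, 262 mm wide, 8 mm thick, without a knob; it is shut with its upper face 75 mm above the bench. The point's z points out of the outer face, its -x from the hinge to the free edge.
- lid_hinge (a point): Middle of the lid's hinge axis: 75 mm behind the chest's origin (chest +x), 67 mm above the bench, along the chest's y. The lid's inner face passes through the axis; its outer face is 8 mm off.
- tape_roll: Roll of pale tape lying flat in one of the two drawers (which one varies), a ring of 56 mm outer and 38 mm inner diameter, 22 mm high, loose, about 50 g. Origin: centre of its underside, about 9 mm above the bench. Its y in the chest's frame tells its drawer.
- tape_measure: Black boxy tape measure, 50 x 52 x 28 mm, lying loose in the other drawer. Origin: centre of its underside.
- dispenser: Bystander: black desk tape dispenser, 130 x 55 x 85 mm, loose, stands right of the chest. Origin: centre of its underside.
- pen_block: Bystander: cardboard pen block, 80 x 100 x 60 mm, with pens standing up to 150 mm above the bench, loose, left of the chest. Origin: centre of its underside.
- glue_jar: Bystander: grey jar with white cap, 60 mm diameter, 80 mm high, loose, left of the chest and nearer the robot. Origin: centre of its underside.
Mind the look-alikes: they are no part of the job. Of the things that look like the tape_measure, the largest one is meant.

How it is judged:
By the outcome, as a careful person would: the job done as asked, in the order asked, and still so for the second after the job is handed in, with the robot touching nothing.
It also fails if it takes over 51 s, if anything falls off the work surface, if the arm or the gripper's body presses on something with over 40 N, if the wrist force passes 120 N, or if a joint passes its speed limit or range.

## Robot

A 7-joint arm with a two-finger parallel gripper is mounted at the origin on the work surface. World frame = base frame: x ahead of the robot, y to its left, z up, the work surface at z = 0. Lengths are in m, angles in rad, forces in N, time in s.
With the tool pointing down it reaches from about 0.425 to 1.025 m from the base axis. Payload 9.4 kg.
Tool frame: the origin (TCP) lies midway between the tips of the shut fingers; the grasp point (between the pads) lies 19 mm behind it; z points along the fingers, y is the direction in which the jaws open and shut (so a half turn about z gives the same grasp; the last joint's range is limited). The gripper opens to 93 mm and grips with 3 to 60 N. Pads are 15 mm wide; open, the fingers measure 128 mm over their backs; the gripper's body (75 mm by 188 mm) begins 65 mm behind the grasp point.
Start: joints at [-1.395, 0.599, -0.003, 1.599, 0.002, 0.943, -0.08], TCP at [0.181, 0.702, 0.219] pointing down, gripper open.
Joint ranges: [-2.57, 2.57], [-0.35, 1.97], [-1.29, 1.29], [0.11, 2.56], [-1.05, 4.19], [0.11, 1.86], [-2.63, 2.63]. Speed limits (rad/s): [2.22, 2.22, 3.01, 3.01, 3.14, 3.14, 3.14].

## Interface

Orientations are given as a unit quaternion [x, y, z, w].
In Python, from station import telemetry, viewer, finish_job gives the robot as it stands.
- The arm moves only by the tool servo_tool, never from a script. Its argument "deltas" is a list that holds one entry, the list of rows, each a list of 7 numbers: the shift along the world's x, y, z in m, then the turn, a rotation vector about the world's x, y, z in degrees, then the finger opening in m, from 0 to 0.093. A call has 1 to 5 rows; each row is the pose to reach, as a shift and turn from the pose commanded when the call began; what a row does not reach only later rows make up. A row lasts 1/8 s, in which the tool goes at most 62.5 mm and 10.7 degrees, less where a joint would pass 70% of its speed; a pose out of reach is approached as far as the arm can. A call with a gripper value outside its range is refused whole. The fingers move at their own pace and stop on an object; the grip force is fixed at half the most. Time passes only in rows, so rows that repeat a pose let the fingers close. It gives the time, the measured TCP pose, the force and the opening at its end, in the units of the state.
- telemetry.observe(): the state, without advancing time (a new reading comes with each control period).
- viewer.camera(name): name is "scene" or "top"; returns (picture, depth): 480x640x3 uint8, red, green, blue; 480x640 float32, m along the optical axis (not along the pixel's ray), 0 where there is no reading.
- viewer.calibration(name): a dict with "fx", "fy", "cx", "cy" (pixels), "xyz" and "attitude" of the camera in the world. Camera axes: x right, y down, z forward; pixel columns grow to the right and rows downward; lengths in m; the calibration is good to about 2 mm. A picture is of the moment at which its call begins. calibration takes no time and is no camera call.
- finish_job(): hands the job in, once; it reports no verdict.
Trained networks look in the newest picture that a camera, given by its name, has taken for a name from the list of things; names that differ only in an ending like _2 or _b are one class to them, and where a whole thing is asked for, a point or a joint stands for the part that bears it (a point fixed in the world has none). Each returns a list of dicts, best first, with "confidence" (0 to 1); they miss things now and then, are a little off and sometimes report something else, mostly with a low value. They report only what shows in the picture. A call takes as long as a camera call. They do not tell look-alikes from the thing itself.
- viewer.outline_of(camera, label): "mask" (480x640 bool, what is visible of it).
- viewer.place_of(camera, label): "centre" ([x, y, z] in m, in the coordinates of the camera as it stood for that picture, good to about 4 mm: a listed point, or the origin of a listed thing).
The state is a dict: "t": time; "qpos": joint angles; "qvel": joint speeds; "tau": joint torques, N m; "tcp_pos": TCP position; "tool_rot": TCP orientation; "ft_force": force on the tool from outside, world axes, zero at the start; "torque": the same for the moment, N m; "width": opening from 0.0 (shut) to 1.0 (fully open).
Only numpy, scipy, OpenCV 4.12 (cv2) and the standard library are available. Lean on these libraries where they do the work, as an engineer would, in place of code of your own. Each camera call takes 0.05 s, during which the arm holds its last target.

## Working session

There is one attempt and no reset: what is moved stays moved. The work goes in short steps, Python scripts to look and compute and a tool call to move; the robot and the scene stay as the last step left them, time stands still between calls to the robot, and variables do not carry over. Pictures are saved under pics/ and viewed, and the job is handed in when it is done.

Besides the shell and the picture viewer there is one more tool, called after ">>>" in YAML: its name, and indented under it one key for each argument. servo_tool: Moves the arm, as the interface text tells. Its arguments: {"type":"object","properties":{"deltas":{"type":"array"}},"required":["deltas"]}

```bash
ls; mkdir -p pics; cat > h.py <<'E'
import numpy as np, cv2
from scipy.spatial.transform import Rotation as R
from station import telemetry, viewer, finish_job
def T(cam):
    c=viewer.calibration(cam); a=np.array(c["attitude"],float)
    r=R.from_quat(a).as_matrix() if a.size==4 else a.reshape(3,3)
    return c,r,np.array(c["xyz"])
def w(cam,p):
    c,r,t=T(cam); return r@np.array(p)+t
def cloud(cam,d):
    c,r,t=T(cam); v,u=np.mgrid[:480,:640]
    P=np.stack([(u-c["cx"])/c["fx"]*d,(v-c["cy"])/c["fy"]*d,d],-1)
    return P@r.T+t
def save(n,p): cv2.imwrite("pics/"+n+".png",p[...,::-1])
E
python3 - <<'E'
from h import *
print(telemetry.observe())
for c in("scene","top"):
    p,d=viewer.camera(c); save(c+"0",p); np.save(c+"0.npy",d); print(viewer.calibration(c))
    for n in("drawer_left_front","drawer_right_front","lid_edge","lid_hinge","tape_roll","tape_measure","chest","dispenser","pen_block","glue_jar"):
        print(c,n,[(round(o["confidence"],2),w(c,o["centre"]).round(3)) for o in viewer.place_of(c,n)])
print(telemetry.observe()["t"])
E
```

```text
pics
{'t': 0.0, 'qpos': array([-1.39469753,  0.60012975, -0.00253268,  1.6001211 ,  0.00182887,
        0.9429013 , -0.07976966]), 'qvel': array([-0.00064563,  0.00032126, -0.00127157,  0.00118959, -0.00021792,
        0.00046323, -0.00069516]), 'tau': array([ 1.56828232e-04, -7.65057993e+01,  1.49766941e+00, -2.52356690e+01,
       -5.22895879e-02,  1.68002676e-02,  1.57926256e-04]), 'tcp_pos': array([0.18124329, 0.70147766, 0.21775993]), 'tool_rot': array([ 1.26014892e-01,  9.92028044e-01, -7.78903574e-04, -1.22635167e-05]), 'ft_force': array([-0.01158437, -1.49584404,  0.29705557]), 'torque': array([-0.02016943,  0.04777076, -0.05862322]), 'width': 1.0001719530162734}
{'fx': 523.8714973943322, 'fy': 523.8714973943322, 'cx': 323.8558589159604, 'cy': 243.4000615814362, 'xyz': array([0.79889312, 0.50936904, 0.87293898]), 'attitude': array([ 0.23450116,  0.9319484 , -0.26825103, -0.06725154])}
scene drawer_left_front [(0.56, array([0.479, 0.189, 0.027]))]
scene drawer_right_front [(0.69, array([0.47 , 0.061, 0.023]))]
scene lid_edge [(0.68, array([0.646, 0.097, 0.2  ]))]
scene lid_hin
[... 619 characters left out ...]
04570696,  0.05362473])}
top drawer_left_front [(0.97, array([0.48 , 0.192, 0.022]))]
top drawer_right_front [(0.94, array([0.476, 0.067, 0.029]))]
top lid_edge [(0.65, array([0.65 , 0.095, 0.203]))]
top lid_hinge [(0.82, array([0.719, 0.089, 0.068]))]
top tape_roll [(0.8, array([0.523, 0.058, 0.01 ]))]
top tape_measure [(0.87, array([0.547, 0.176, 0.011])), (0.73, array([0.387, 0.168, 0.004])), (0.53, array([ 0.444,  0.357, -0.003]))]
top chest [(0.75, array([ 0.645,  0.1  , -0.   ]))]
top dispenser [(0.63, array([ 0.605, -0.134,  0.006])), (0.56, array([0.48 , 0.195, 0.022]))]
top pen_block [(0.95, array([ 0.693,  0.327, -0.003]))]
top glue_jar [(0.79, array([ 0.547,  0.329, -0.002]))]
1.1
```

View pics/scene0.png

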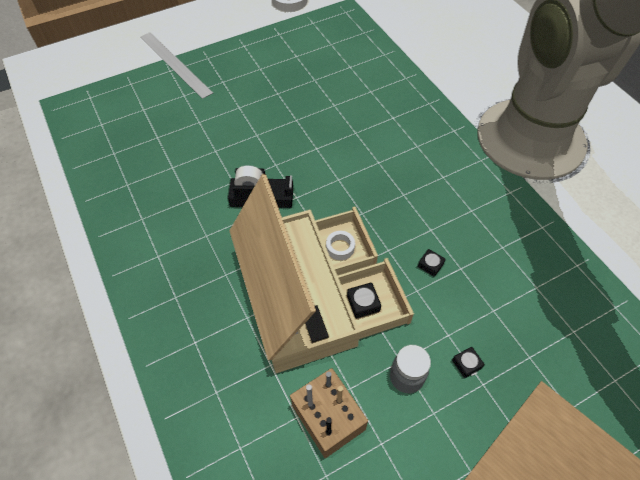

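View pics/top0.png

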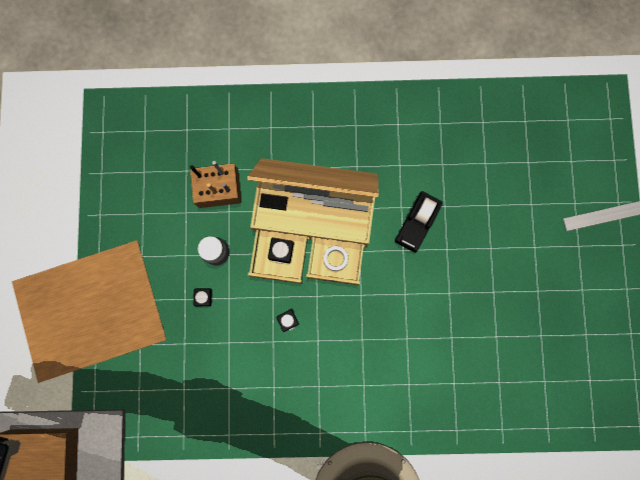

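The roll is in the right drawer, at top (335,258). The large tape measure is in the left drawer, at top (281,250). The small black boxes are look-alikes. The lid stands raised behind the chest. Next I'll refine the chest yaw, drawer fronts and lid angle from depth.

```bash
python3 - <<'E'
from h import *
from scipy.optimize import least_squares
for c in("top","scene"):
    d=np.load(c+"0.npy"); P=cloud(c,d)
    ok=d>0
    X=P[ok]
    # board height
    b=X[(X[:,0]>0.28)&(X[:,0]<0.4)&(X[:,1]>.55)&(X[:,1]<.65)]; print(c,"board z",np.median(b[:,2]) if len(b) else None)
    # bench
    b=X[(X[:,0]>0.3)&(X[:,0]<0.4)&(X[:,1]>0)&(X[:,1]<.1)]; print("bench z",np.median(b[:,2]))
    # lid plane: points above 0.09 in region
    m=(X[:,0]>.58)&(X[:,0]<.78)&(X[:,1]>-.06)&(X[:,1]<.24)&(X[:,2]>.085)&(X[:,2]<.24)
    L=X[m]; 
    # ransac plane
    rng=np.random.default_rng(0);best=0
    for _ in range(400):
        s=L[rng.choice(len(L),3,False)]; n=np.cross(s[1]-s[0],s[2]-s[0]); l=np.linalg.norm(n)
        if l<1e-6: continue
        n/=l; k=abs((L-s[0])@n)<.003
        if k.sum()>best: best=k.sum(); K=k
    q=L[K]; ce=q.mean(0); n=np.linalg.svd(q-ce,full_matrices=False)[2][2]; n*=np.sign(n[2])
    print("lid",len(L),best,ce.round(3),n.round(3),"tilt",np.arccos(n[2]).round(3),"yaw?",np.degrees(np.arctan2(n[1],n[0])).round(1),"zmax",np.percentile(q[:,2],99).round(3))
    top=q[q[:,2]>np.percentile(q[:,2],97)]; print(" top edge pts",top.min(0).round(3),top.max(0).round(3))
    # drawer rim front: z 0.035..0.055, x<.53
    m=(X[:,0]>.43)&(X[:,0]<.53)&(X[:,1]>-.03)&(X[:,1]<.28)&(X[:,2]>.038)&(X[:,2]<.056)
    D=X[m]
    for lo,hi in((-.0,.115),(.145,.24)):
        xs=[];ys=[]
        for y in np.arange(lo,hi,.008):
            e=D[(D[:,1]>=y)&(D[:,1]<y+.008)]
            if len(e)>2: xs.append(e[:,0].min()); ys.append(y+.004)
        print(" front rim",len(xs),np.polyfit(ys,xs,1).round(3), np.round(xs,3), np.round([D[:,1].min(),D[:,1].max()],3))
E
```

```text
top board z 0.0011853146590234953
bench z 0.00024228234561807227
lid 2723 2548 [0.679 0.093 0.154] [ 0.848 -0.138  0.511] tilt 1.035 yaw? -9.2 zmax 0.205
 top edge pts [ 0.628 -0.028  0.203] [0.671 0.224 0.207]
 front rim 15 [0.158 0.464] [0.466 0.466 0.468 0.468 0.471 0.471 0.472 0.473 0.474 0.476 0.477 0.479
 0.481 0.481 0.483] [-0.004  0.247]
 front rim 12 [0.164 0.449] [0.473 0.476 0.476 0.478 0.478 0.479 0.481 0.483 0.484 0.486 0.486 0.489] [-0.004  0.247]
scene board z 0.0018648967860946941
bench z 0.0005980233322391282
lid 7449 7120 [0.68  0.106 0.149] [ 0.852 -0.138  0.504] tilt 1.042 yaw? -9.2 zmax 0.202
 top edge pts [ 0.626 -0.029  0.201] [0.669 0.227 0.204]
 front rim 15 [0.159 0.46 ] [0.462 0.462 0.463 0.466 0.466 0.467 0.469 0.47  0.471 0.472 0.474 0.475
 0.476 0.478 0.479] [-0.004  0.25 ]
 front rim 12 [0.167 0.445] [0.469 0.471 0.473 0.474 0.475 0.475 0.479 0.479 0.48  0.481 0.482 0.484] [-0.004  0.25 ]
```

Fitted values: chest yaw ≈ -9.2°, right drawer ≈ 88 mm open with its front face at (0.473, 0.064), lid ≈ 1.04 rad. The board on the left is flat on the bench. I'll keep the jaws along the chest's y and move over with the fingers shut.

>>> servo_tool:
  deltas:
    - [[0.025,-0.043,0,0,0,1,0],[0.05,-0.086,0,0,0,2,0],[0.075,-0.13,0,0,0,3,0],[0.1,-0.173,0,0,0,4,0],[0.125,-0.216,0,0,0,5.3,0]]

```text
t: 1.72
tcp_pos: [0.3072, 0.4846, 0.2189]
tool_rot: [0.08, 0.997, 0.0, 0.0]
ft_force: [1.3, 0.3, -0.4]
width: 0.512
```

>>> servo_tool:
  deltas:
    - [[0.03,-0.052,0,0,0,0,0],[0.06,-0.104,0,0,0,0,0],[0.09,-0.156,0,0,0,0,0],[0.115,-0.2,0,0,0,0,0],[0.14,-0.25,0,0,0,0,0]]

```text
t: 2.35
tcp_pos: [0.4473, 0.2348, 0.219]
tool_rot: [0.08, 0.997, 0.0, 0.0]
ft_force: [0.2, -0.6, 0.3]
width: 0.015
```

>>> servo_tool:
  deltas:
    - [[0.01,-0.04,0,0,0,0,0],[0.01,-0.08,0,0,0,0,0],[0.005,-0.12,-0.02,0,0,0,0],[-0.005,-0.155,-0.05,0,0,0,0],[-0.007,-0.165,-0.08,0,0,0,0]]

```text
t: 2.98
tcp_pos: [0.4389, 0.0688, 0.1384]
tool_rot: [0.081, 0.997, -0.0, 0.0]
ft_force: [1.4, 0.8, 1.0]
width: 0.004
```

>>> servo_tool:
  deltas:
    - [[0,0,-0.035,0,0,0,0],[0,0,-0.07,0,0,0,0],[0,0,-0.095,0,0,0,0],[0,0,-0.11,0,0,0,0],[0,0,-0.11,0,0,0,0]]

```text
t: 3.6
tcp_pos: [0.4391, 0.0709, 0.0279]
tool_rot: [0.08, 0.997, -0.0, -0.001]
ft_force: [-0.1, -0.7, -0.5]
width: 0.006
```

```bash
python3 - <<'E'
from h import *
o=telemetry.observe(); print(o["t"],o["tcp_pos"],o["ft_force"],o["qpos"].round(2))
p,d=viewer.camera("top"); save("top1",cv2.resize(p[180:330,200:440],None,fx=3,fy=3))
p,d=viewer.camera("scene"); save("scene1",p)
E
```

```text
3.6 [0.43911375 0.07093619 0.02785723] [-0.11894801 -0.66609073 -0.53396898] [-0.29  0.63  0.    2.37 -0.01  0.14  1.13]
```

View pics/scene1.png

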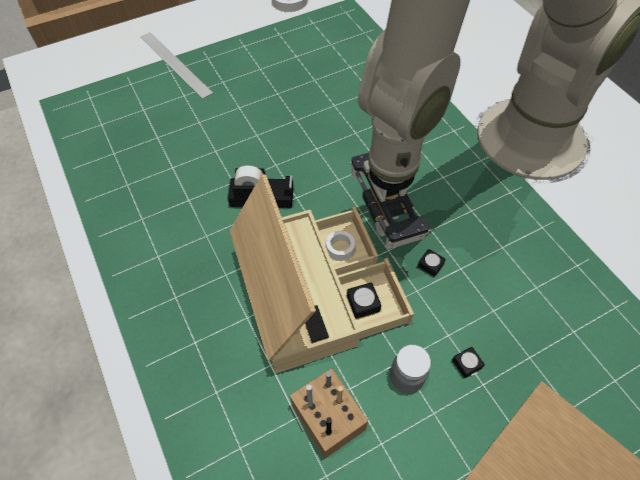

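The gripper stands just in front of the right drawer, around scene (390,225), clear of everything else. Now I'll push along the chest's +x.

>>> servo_tool:
  deltas:
    - [[0.006,-0.001,0,0,0,0,0],[0.012,-0.002,0,0,0,0,0],[0.018,-0.003,0,0,0,0,0],[0.024,-0.004,0,0,0,0,0],[0.03,-0.005,0,0,0,0,0]]

```text
t: 4.32
tcp_pos: [0.4693, 0.0659, 0.0286]
tool_rot: [0.08, 0.997, -0.0, -0.0]
ft_force: [-2.8, 0.5, 0.3]
width: 0.011
```

>>> servo_tool:
  deltas:
    - [[0.006,-0.001,0,0,0,0,0],[0.012,-0.002,0,0,0,0,0],[0.018,-0.003,0,0,0,0,0],[0.024,-0.004,0,0,0,0,0],[0.03,-0.005,0,0,0,0,0]]

```text
t: 4.95
tcp_pos: [0.4997, 0.0609, 0.0286]
tool_rot: [0.08, 0.997, -0.0, -0.0]
ft_force: [-1.5, 1.3, 0.2]
width: 0.007
```

>>> servo_tool:
  deltas:
    - [[0.006,-0.001,0,0,0,0,0],[0.012,-0.002,0,0,0,0,0],[0.018,-0.003,0,0,0,0,0],[0.024,-0.004,0,0,0,0,0],[0.03,-0.005,0,0,0,0,0]]

```text
t: 5.58
tcp_pos: [0.5298, 0.056, 0.0286]
tool_rot: [0.08, 0.997, 0.0, 0.0]
ft_force: [-0.9, 1.5, -1.4]
width: 0.006
```

>>> servo_tool:
  deltas:
    - [[0.004,-0.0006,0,0,0,0,0],[0.007,-0.0011,0,0,0,0,0],[0.01,-0.0016,0,0,0,0,0],[0.012,-0.0019,0,0,0,0,0],[0.014,-0.0023,0,0,0,0,0]]

```text
t: 6.2
tcp_pos: [0.5434, 0.0537, 0.0286]
tool_rot: [0.08, 0.997, 0.0, 0.0]
ft_force: [-1.6, 1.5, -0.6]
width: 0.005
```

```bash
python3 - <<'E'
from h import *
o=telemetry.observe(); print(o["t"],o["tcp_pos"],o["ft_force"])
p,d=viewer.camera("top"); np.save("top2.npy",d);save("top2",cv2.resize(p[150:330,200:440],None,fx=3,fy=3))
print([(round(q["confidence"],2),w("top",q["centre"]).round(3)) for n in ("drawer_right_front","drawer_left_front","tape_roll") for q in viewer.place_of("top",n)])
p,d=viewer.camera("scene"); save("scene2",cv2.resize(p[150:400,200:450],None,fx=2.4,fy=2.4));np.save("scene2.npy",d)
print([(round(q["confidence"],2),w("scene",q["centre"]).round(3)) for n in ("drawer_right_front","drawer_left_front","tape_roll") for q in viewer.place_of("scene",n)])
E
```

```text
6.2 [0.5434276  0.05368615 0.02863766] [-1.5655079   1.50531123 -0.61605191]
[(0.24, array([0.546, 0.176, 0.012])), (0.92, array([0.48 , 0.192, 0.022]))]
[(0.77, array([0.48 , 0.19 , 0.026])), (0.6, array([0.542, 0.178, 0.007]))]
```

View pics/scene2.png

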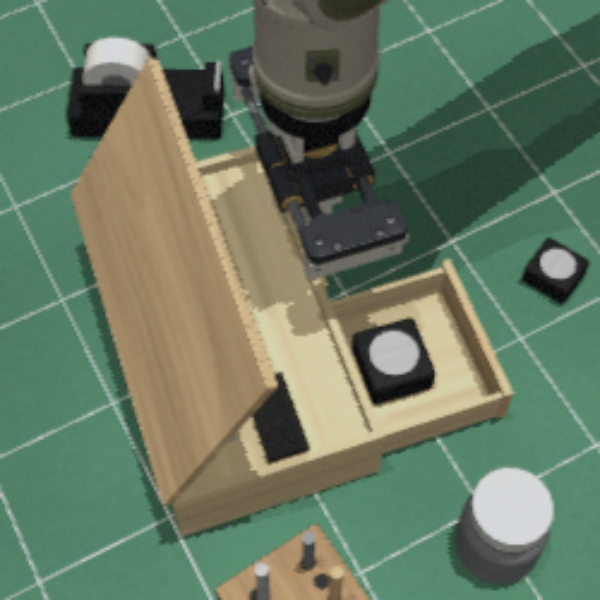

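The right drawer is nearly in and the left one hasn't moved. I'll creep forward until the stop shows up in the force.

>>> servo_tool:
  deltas:
    - [[0.0015,-0.0002,0,0,0,0,0],[0.003,-0.0005,0,0,0,0,0],[0.0045,-0.0007,0,0,0,0,0],[0.006,-0.001,0,0,0,0,0]]

```text
t: 7.1
tcp_pos: [0.5494, 0.0526, 0.0286]
tool_rot: [0.08, 0.997, -0.0, -0.0]
ft_force: [-1.5, 0.2, 1.4]
width: 0.002
```

>>> servo_tool:
  deltas:
    - [[0.001,-0.0002,0,0,0,0,0],[0.002,-0.0003,0,0,0,0,0]]

```text
t: 7.35
tcp_pos: [0.55, 0.0524, 0.0285]
tool_rot: [0.08, 0.997, -0.0, -0.001]
ft_force: [-7.3, 1.1, 4.6]
width: 0.006
```

>>> servo_tool:
  deltas:
    - [[0.001,-0.0002,0,0,0,0,0],[0.001,-0.0002,0,0,0,0,0]]

```text
t: 7.6
tcp_pos: [0.5501, 0.0524, 0.0284]
tool_rot: [0.08, 0.997, -0.0, -0.002]
ft_force: [-7.0, 1.6, 5.4]
width: 0.002
```

The drawer has hit a firm stop: TCP x is stuck at 0.550 with about 7 N, which matches the expected home face at about 0.560. I'll back away and lift.

>>> servo_tool:
  deltas:
    - [[-0.005,0.0008,0,0,0,0,0],[-0.02,0.003,0,0,0,0,0],[-0.045,0.007,0.01,0,0,0,0],[-0.06,0.01,0.05,0,0,0,0],[-0.065,0.01,0.1,0,0,0,0]]

```text
t: 8.22
tcp_pos: [0.4852, 0.0624, 0.1288]
tool_rot: [0.08, 0.997, -0.0, -0.001]
ft_force: [0.6, 0.6, 0.2]
width: 0.003
```

>>> servo_tool:
  deltas:
    - [[0,0,0.05,0,0,0,0],[0,0,0.1,0,0,0,0],[0,0,0.15,0,0,0,0],[0,-0.02,0.17,0,0,0,0],[0,-0.02,0.17,0,0,0,0]]

```text
t: 8.85
tcp_pos: [0.4875, 0.0413, 0.2999]
tool_rot: [0.081, 0.997, 0.0, 0.002]
ft_force: [-0.3, 0.9, -0.1]
width: 0.003
```

```bash
python3 - <<'E'
from h import *
o=telemetry.observe(); print(o["t"],o["tcp_pos"],o["ft_force"])
c=np.cos(np.radians(-9.2));s=np.sin(np.radians(-9.2))
for cam in("top","scene"):
    p,d=viewer.camera(cam); save(cam+"3",cv2.resize(p[150:400,200:450],None,fx=2.4,fy=2.4))
    for n in("drawer_right_front","drawer_left_front","chest","lid_edge","lid_hinge"):
        print(cam,n,[(round(q["confidence"],2),w(cam,q["centre"]).round(3)) for q in viewer.place_of(cam,n)])
    P=cloud(cam,d)[d>0]; P=P-np.array([.645,.099,0]); x=c*P[:,0]+s*P[:,1]; y=-s*P[:,0]+c*P[:,1]; z=P[:,2]
    for lo,hi in((-.12,-.01),(.01,.12)):
        m=(y>lo)&(y<hi)&(x<-.05)&(x>-.22)&(z>.03)&(z<.075); print(" front x_c, 1/5%:",np.percentile(x[m],[1,5]).round(4))
E
```

```text
8.85 [0.48750196 0.04125958 0.29985451] [-0.33268512  0.90971319 -0.05917069]
top drawer_right_front []
top drawer_left_front [(0.57, array([0.479, 0.193, 0.023])), (0.32, array([0.548, 0.175, 0.01 ]))]
top chest [(0.57, array([ 0.641,  0.098, -0.002]))]
top lid_edge [(0.95, array([0.651, 0.098, 0.204])), (0.62, array([ 0.602, -0.136,  0.002]))]
top lid_hinge [(0.56, array([0.717, 0.091, 0.068]))]Traceback (most recent call last):
  File "<stdin>", line 10, in <module>
    return _quantile_unchecked(
        a, q, axis, out, overwrite_input, method, keepdims, weights)
    return _ureduce(a,
                    func=_quantile_ureduce_func,
    ...<5 lines>...
                    overwrite_input=overwrite_input,
                    method=method)
    r = func(a, **kwargs)
    result = _quantile(arr,
                       quantiles=q,
    ...<2 lines>...
                       out=out,
                       weights=wgt)
    slices_having_nans = np.isnan(arr[-1, ...])
                                  ~~~^^^^^^^^^
IndexError: index -1 is out of bounds for axis 0 with size 0
```

View pics/top3.png

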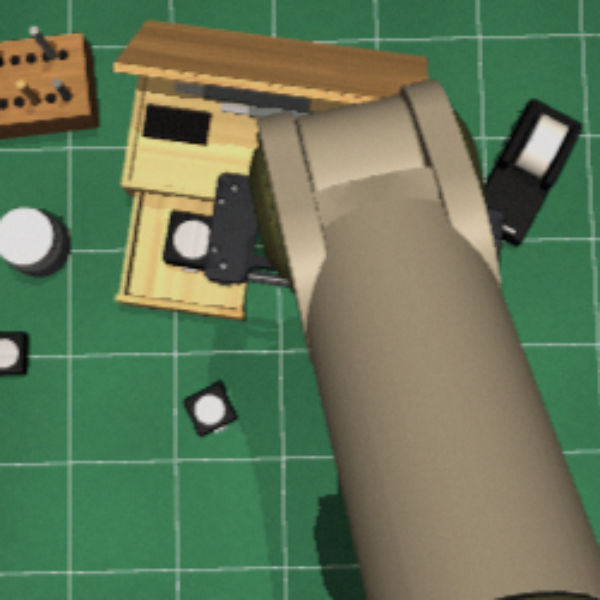

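```bash
python3 - <<'E'
from h import *
c=np.cos(np.radians(-9.2));s=np.sin(np.radians(-9.2))
for cam in("scene",):
    p,d=viewer.camera(cam); save(cam+"3",cv2.resize(p[150:400,200:450],None,fx=2.4,fy=2.4))
    for n in("drawer_right_front","drawer_left_front"):
        print(cam,n,[(round(q["confidence"],2),w(cam,q["centre"]).round(3)) for q in viewer.place_of(cam,n)])
    P=cloud(cam,d)[d>0]; P=P-np.array([.645,.099,0]); x=c*P[:,0]+s*P[:,1]; y=-s*P[:,0]+c*P[:,1]; z=P[:,2]
    for lo,hi in((-.12,-.01),(.01,.12)):
        m=(y>lo)&(y<hi)&(x<-.05)&(x>-.22)&(z>.03)&(z<.075); print(" front x_c",m.sum(),np.percentile(x[m],[1,5]).round(4) if m.any() else 0)
E
```

```text
scene drawer_right_front []
scene drawer_left_front [(0.64, array([0.477, 0.19 , 0.027])), (0.47, array([ 0.643,  0.096, -0.001]))]
 front x_c 828 [-0.0777 -0.0763]
 front x_c 2327 [-0.1802 -0.1773]
```

View pics/scene3.png

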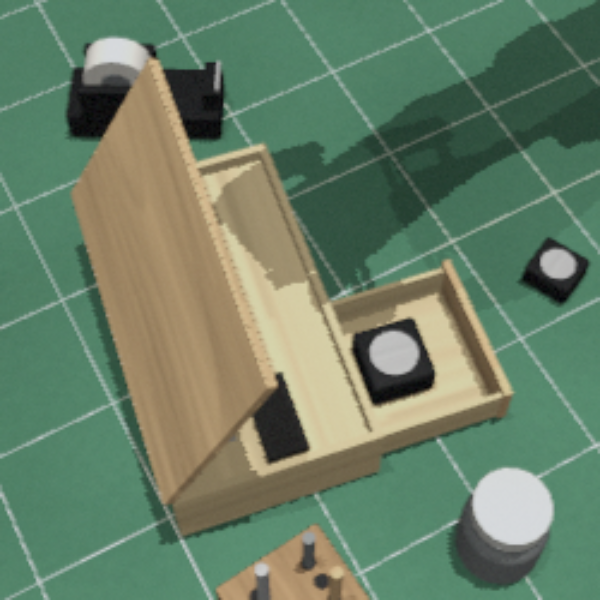

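The right drawer is flush: its front is at chest x ≈ -0.077, against a nominal -0.076. The left drawer and tape measure are unmoved. Next I'll work out the arc for the lid.

```bash
python3 - <<'E'
import numpy as np
from h import telemetry
a=np.radians(-9.2);O=np.array([.645,.099])
def P(th,r=.135,off=None,h=.008):
    off=h*np.sin(th) if off is None else off
    x=.075-r*np.cos(th)+(.008+off)*np.sin(th); z=.067+r*np.sin(th)+(.008+off)*np.cos(th)
    return np.round([*(O+x*np.array([np.cos(a),np.sin(a)])),z],4)
print("now",telemetry.observe()["tcp_pos"])
print("standoff",P(1.04,off=.04))
for t in (1.04,.95,.85,.75,.65,.55,.45,.35,.25,.15,.1,.05,0): print(t,P(t))
E
```

```text
now [0.48719398 0.04243429 0.2979709 ]
standoff [0.6924 0.0913 0.2077]
1.04 [0.6643 0.0959 0.191 ]
0.95 [0.6532 0.0977 0.1852]
0.85 [0.6415 0.0996 0.1777]
0.75 [0.6306 0.1013 0.1689]
0.65 [0.6206 0.1029 0.1589]
0.55 [0.6117 0.1044 0.1479]
0.45 [0.604  0.1056 0.1361]
0.35 [0.5975 0.1067 0.1234]
0.25 [0.5924 0.1075 0.1101]
0.15 [0.5886 0.1081 0.0963]
0.1 [0.5873 0.1083 0.0892]
0.05 [0.5864 0.1085 0.0821]
0 [0.5858 0.1086 0.075 ]
```

>>> servo_tool:
  deltas:
    - [[0.04,0.01,0,0,0,0,0],[0.08,0.02,0,0,0,0,0],[0.125,0.03,0,0,0,0,0],[0.17,0.04,0,0,0,0,0],[0.205,0.049,0,0,0,0,0]]

```text
t: 9.93
tcp_pos: [0.6939, 0.0917, 0.2977]
tool_rot: [0.08, 0.997, -0.0, -0.0]
ft_force: [-0.7, -1.0, 0.6]
width: 0.007
```

>>> servo_tool:
  deltas:
    - [[0,0,-0.02,0,0,0,0],[0,0,-0.045,0,0,0,0],[0,0,-0.07,0,0,0,0],[0,0,-0.09,0,0,0,0],[0,0,-0.092,0,0,0,0]]

```text
t: 10.55
tcp_pos: [0.6914, 0.0912, 0.2046]
tool_rot: [0.08, 0.997, -0.0, -0.002]
ft_force: [0.2, 0.3, 0.4]
width: 0.003
```

```bash
python3 - <<'E'
from h import *
o=telemetry.observe(); print(o["t"],o["tcp_pos"],o["ft_force"])
p,d=viewer.camera("scene"); save("scene4",cv2.resize(p[100:400,150:450],None,fx=2,fy=2))
E
```

```text
10.55 [0.69141001 0.09118894 0.20464088] [0.2354479  0.26483253 0.37710322]
```

View pics/scene4.png

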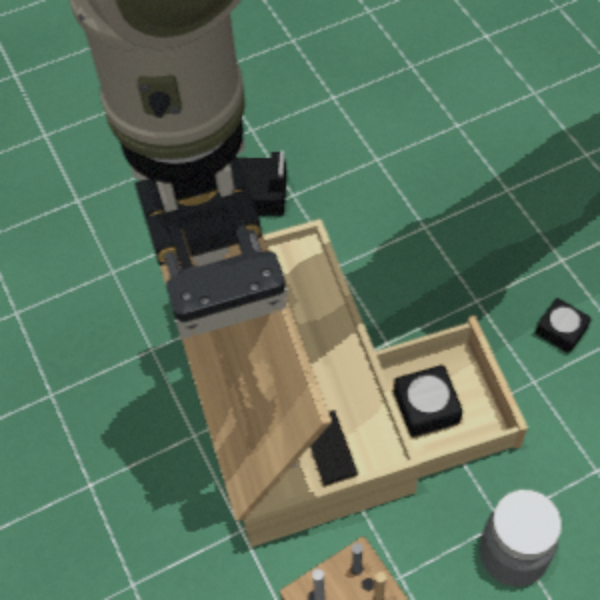

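The fingers are behind the raised lid, at about scene crop (230,320), clear of the dispenser. Now I'll sweep the lid down along the arc.

>>> servo_tool:
  deltas:
    - [[-0.01,0.002,-0.006,0,0,0,0],[-0.019,0.003,-0.011,0,0,0,0],[-0.028,0.005,-0.016,0,0,0,0],[-0.034,0.006,-0.019,0,0,0,0],[-0.039,0.007,-0.022,0,0,0,0]]

```text
t: 11.22
tcp_pos: [0.6533, 0.098, 0.1848]
tool_rot: [0.08, 0.997, -0.0, 0.0]
ft_force: [0.3, -1.8, 1.5]
width: 0.004
```

>>> servo_tool:
  deltas:
    - [[-0.006,0.001,-0.004,0,0,0,0],[-0.0115,0.002,-0.0075,0,0,0,0],[-0.017,0.003,-0.012,0,0,0,0],[-0.0225,0.0037,-0.0163,0,0,0,0],[-0.0275,0.0045,-0.021,0,0,0,0]]

```text
t: 11.85
tcp_pos: [0.6255, 0.1029, 0.1633]
tool_rot: [0.08, 0.997, 0.0, 0.0]
ft_force: [2.1, -0.2, -0.2]
width: 0.006
```

>>> servo_tool:
  deltas:
    - [[-0.005,0.001,-0.005,0,0,0,0],[-0.0095,0.0015,-0.0105,0,0,0,0],[-0.014,0.002,-0.016,0,0,0,0],[-0.018,0.003,-0.022,0,0,0,0],[-0.0215,0.0035,-0.028,0,0,0,0]]

```text
t: 12.48
tcp_pos: [0.604, 0.1062, 0.1352]
tool_rot: [0.08, 0.997, -0.0, -0.0]
ft_force: [0.4, 0.2, -0.6]
width: 0.007
```

>>> servo_tool:
  deltas:
    - [[-0.0035,0.0006,-0.0063,0,0,0,0],[-0.0065,0.001,-0.0127,0,0,0,0],[-0.009,0.0015,-0.0193,0,0,0,0],[-0.0116,0.002,-0.026,0,0,0,0],[-0.0135,0.0022,-0.0328,0,0,0,0]]

```text
t: 13.1
tcp_pos: [0.5906, 0.1084, 0.1023]
tool_rot: [0.08, 0.997, 0.0, -0.0]
ft_force: [0.9, 0.3, 1.1]
width: 0.002
```

```bash
python3 - <<'E'
from h import *
o=telemetry.observe(); print(o["t"],o["tcp_pos"],o["ft_force"])
p,d=viewer.camera("scene"); save("scene5",cv2.resize(p[100:400,150:450],None,fx=2,fy=2))
E
```

```text
13.1 [0.59064786 0.10842538 0.10234078] [0.86339723 0.30178907 1.07220112]
```

View pics/scene5.png

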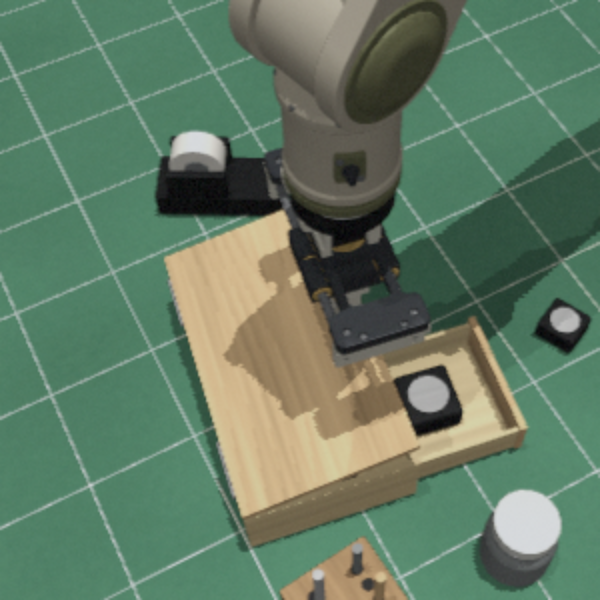

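The lid is nearly down, about 0.2 rad by eye. I'll ease it the rest of the way.

>>> servo_tool:
  deltas:
    - [[-0.001,0,-0.005,0,0,0,0],[-0.002,0,-0.01,0,0,0,0],[-0.003,0,-0.014,0,0,0,0],[-0.0035,0,-0.018,0,0,0,0],[-0.004,0,-0.021,0,0,0,0]]

```text
t: 13.78
tcp_pos: [0.5869, 0.1084, 0.0816]
tool_rot: [0.08, 0.997, 0.0, 0.0]
ft_force: [0.8, 0.6, 0.9]
width: 0.005
```

>>> servo_tool:
  deltas:
    - [[0,0,-0.002,0,0,0,0],[0,0,-0.004,0,0,0,0],[0,0,-0.006,0,0,0,0],[0,0,-0.007,0,0,0,0]]

```text
t: 14.28
tcp_pos: [0.5867, 0.1083, 0.0752]
tool_rot: [0.08, 0.997, -0.0, -0.0]
ft_force: [-4.8, 0.1, 14.1]
width: 0.003
```

It's firm at z = 0.0752 with 14 N, which matches the nominal shut height of 0.075. I'll lift off and swing clear so the cameras can see.

>>> servo_tool:
  deltas:
    - [[0,0,0.005,0,0,0,0],[0,0,0.03,0,0,0,0],[0,0,0.08,0,0,0,0],[0,0,0.13,0,0,0,0],[0,0,0.18,0,0,0,0]]

```text
t: 14.9
tcp_pos: [0.5867, 0.1082, 0.2566]
tool_rot: [0.08, 0.997, -0.0, 0.0]
ft_force: [-0.0, 0.7, -0.3]
width: 0.004
```

>>> servo_tool:
  deltas:
    - [[0,-0.04,0.02,0,0,0,0],[0,-0.09,0.03,0,0,0,0],[-0.01,-0.14,0.03,0,0,0,0],[-0.02,-0.19,0.03,0,0,0,0],[-0.03,-0.24,0.03,0,0,0,0]]

```text
t: 15.52
tcp_pos: [0.5563, -0.1333, 0.2851]
tool_rot: [0.08, 0.997, -0.0, 0.0]
ft_force: [0.1, -0.1, -0.8]
width: 0.002
```

>>> servo_tool:
  deltas:
    - [[-0.01,-0.05,0,0,0,0,0],[-0.02,-0.1,0,0,0,0,0],[-0.03,-0.15,0,0,0,0,0],[-0.04,-0.19,0,0,0,0,0],[-0.04,-0.19,0,0,0,0,0]]

```text
t: 16.15
tcp_pos: [0.515, -0.3255, 0.2849]
tool_rot: [0.083, 0.997, -0.001, -0.0]
ft_force: [-0.2, 1.7, 0.4]
width: 0.006
```

```bash
python3 - <<'E'
from h import *
o=telemetry.observe(); print(o["t"],o["tcp_pos"],o["ft_force"])
c=np.cos(np.radians(-9.2));s=np.sin(np.radians(-9.2))
for cam in("top","scene"):
    p,d=viewer.camera(cam); save(cam+"6",cv2.resize(p[100:400,150:450],None,fx=2,fy=2))
    for n in("drawer_right_front","drawer_left_front","lid_edge","tape_measure","dispenser","pen_block","glue_jar"):
        print(cam,n,[(round(q["confidence"],2),w(cam,q["centre"]).round(3)) for q in viewer.place_of(cam,n)])
    P=cloud(cam,d)[d>0]; P=P-np.array([.645,.099,0]); x=c*P[:,0]+s*P[:,1]; y=-s*P[:,0]+c*P[:,1]; z=P[:,2]
    for lo,hi in((-.12,-.01),(.01,.12)):
        m=(y>lo)&(y<hi)&(x<-.05)&(x>-.22)&(z>.03)&(z<.058); print(" front x_c",m.sum(),np.percentile(x[m],[1,5]).round(4) if m.any() else 0)
    m=(abs(y)<.12)&(abs(x)<.065)&(z>.04)&(z<.2)
    A=np.c_[x[m],y[m],np.ones(m.sum())]; print(" lid plane z=",np.linalg.lstsq(A,z[m],rcond=None)[0].round(4))
E
```

```text
16.15 [ 0.51498776 -0.32549253  0.28485174] [-0.22941387  1.67276612  0.35543397]
top drawer_right_front []
top drawer_left_front [(0.63, array([0.479, 0.192, 0.026]))]
top lid_edge [(0.88, array([0.566, 0.112, 0.076]))]
top tape_measure [(0.9, array([0.546, 0.175, 0.014])), (0.77, array([0.385, 0.165, 0.005])), (0.64, array([ 0.546,  0.329, -0.003])), (0.52, array([ 0.44 ,  0.361, -0.001]))]
top dispenser [(0.85, array([ 0.601, -0.132,  0.005]))]
top pen_block [(0.84, array([0.695, 0.327, 0.   ]))]
top glue_jar [(0.89, array([ 0.545,  0.329, -0.003])), (0.43, array([0.546, 0.174, 0.014]))]
 front x_c 97 [-0.0758 -0.0756]
 front x_c 791 [-0.1773 -0.1765]
 lid plane z= [0.0013 0.0004 0.0749]
scene drawer_right_front []
scene drawer_left_front []
scene lid_edge [(0.64, array([0.564, 0.108, 0.07 ]))]
scene tape_measure [(0.79, array([ 0.38 ,  0.164, -0.002])), (0.61, array([0.542, 0.179, 0.005])), (0.58, array([0.439, 0.353, 0.002]))]
scene dispenser [(0.77, array([ 0.602, -0.138, -0.001]))]
scene pen_block [(0.96, array([ 0.696,  0.328, -0.001])), (0.27, array([0.562, 0.111, 0.07 ]))]
scene glue_jar [(0.8, array([0.546, 0.325, 0.002]))]
 front x_c 0 0
 front x_c 1299 [-0.1808 -0.1791]
 lid plane z= [-0.0008  0.      0.0748]
```

View pics/scene6.png

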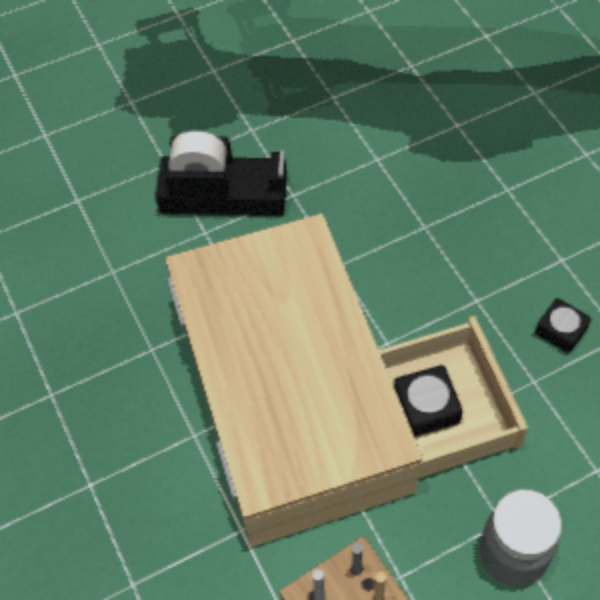

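View pics/top6.png

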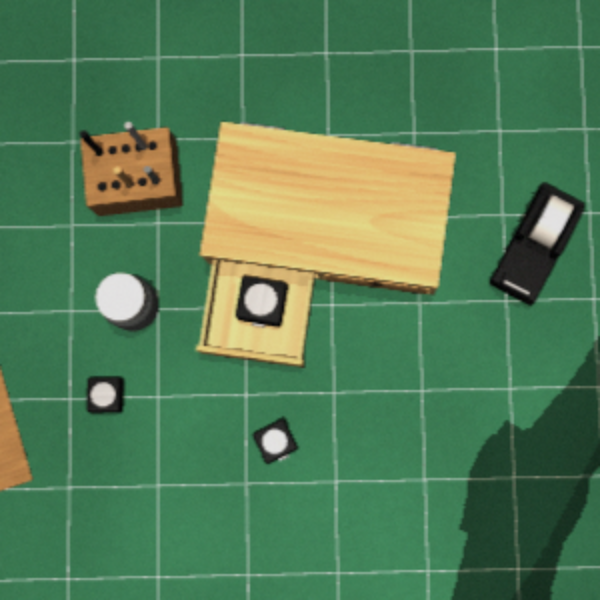

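The lid is flat at 75 mm, the right drawer is flush, the left drawer is still open with its tape measure, and the bystanders haven't moved. The robot is clear, so I'll hand in.

```bash
python3 -c "
from station import finish_job
print(finish_job())"
```

```text
the job is handed in; nothing more can be done
None
```

The drawer with the roll of tape is pushed fully home and the lid is folded down flat on the chest, done in that order. I handed in at about 17 s with the arm clear of everything.

- **Drawer with the roll (right):** I pushed it home at about 5 cm/s, slowing near the end, until it stopped at about 7 N. Depth put its front at chest x = -0.076 m, the nominal home position.
- **Lid:** I swept it down with the shut fingertips and ended with a light press of about 14 N. A plane fit in both cameras shows it level within about 1 mrad, at 74.9 mm (nominal 75 mm).
- **Left drawer and tape measure:** the drawer still stands open about 100 mm with the tape measure lying in it. Before and after readings agree within the few-mm accuracy of the cameras.
- **Things beside the chest:** dispenser, pen block and glue jar also read the same as at the start, within a few mm.

Two checks could not be made. The network no longer detected the right drawer's front once it was home, so that check rests on depth and the force stop. The roll is also out of sight under the lid, so I could not confirm how it lies in its drawer.

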